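# Park a grain mill's sprung belt tensioner with its locking pin

## Robot

A 6-joint arm with a two-finger parallel gripper is mounted at the origin on the work surface. World frame = base frame: x ahead of the robot, y to its left, z up, the work surface at z = 0. Lengths are in m, angles in rad, forces in N, time in s.
With the tool pointing down it reaches from about 0.4 to 0.825 m from the base axis. Payload 7 kg.
Tool frame: the origin (TCP) lies at the very end of the fingers, on their centre line; the grasp point (between the pads) lies 19 mm behind it (r.grip_point_offset is the distance from the TCP to the grasp point, in m); z points along the fingers, x is the direction in which the jaws open and shut, and the axes are right-handed (so a half turn about z gives the same grasp; the last joint's range is limited). The gripper opens to 85 mm and grips with 20 to 120 N. Pads are 22 mm wide; open, the fingers measure 114 mm over their backs; the gripper's body (76 mm by 85 mm) begins 54 mm behind the grasp point. The pads swing forward as they close: fully open they stand 13 mm farther back than shut.
Start: joints at [-0.941, 0.359, 0.012, 0, -1.224, -0.288], TCP at [0.226, -0.636, 0.202] pointing down, gripper open.
Joint ranges: [-3.07, 3.07], [-1.43, 2.12], [-1.02, 1.25], [-3.03, 1.67], [-3.05, -0], [-3.03, 3.03]. Speed limits (rad/s): [2.39, 2.39, 3.01, 3.14, 3.14, 3.14].

## Interface

Orientations are given as a unit quaternion [w, x, y, z].
In Python, from plant import r gives the robot as it stands. Calls block until the motion is done:
- r.reach(position, orientation): joint-space move of the TCP to a pose.
- r.line_to(position, ori=None, max_speed=0.15, stop_force=None): straight line of the TCP; ori=None keeps the orientation; max_speed is the mean speed in m/s. With stop_force (N) it stops when the force on the tool has changed by that much, and returns True; else False.
- r.move_j(angles): joint-space move.
- r.gripper_to(opening, grasp_force=None): opening from 0.0 (shut) to 1.0 (fully open); grasp_force is the grip in N (None keeps the last); returns when the fingers have stopped.
- r.wait(seconds).
- r.inverse_kinematics(position, orientation): joint angles nearest the present ones, or None.
- r.sense(): the state.
- r.snapshot(name): name is "side" or "top"; returns a dict with "image" (400x640x3 uint8, red, green, blue), "intrinsics" (3x3 intrinsics, pixels), "R" (3x3) and "t" (3): a world point X has camera coordinates R X + t. Camera axes: x right, y down, z forward; pixel columns grow to the right and rows downward; lengths in m; the calibration is good to about 2 mm. A picture is of the moment at which its call begins. There is no depth.
A pose or a line that the arm cannot do raises r.IKError and nothing moves.
- r.finish_job(): hands the job in, once; it reports no verdict.
The state is a dict: "time_s": time; "qpos": joint angles; "joint_velocities": joint speeds; "joint_torque": joint torques, N m; "position": TCP position; "orientation": TCP orientation; "wrist_force": force on the tool from outside, world axes, zero at the start; "ft_torque": the same for the moment, N m; "opening": opening from 0.0 (shut) to 1.0 (fully open).
Only numpy, scipy, OpenCV 4.12 (cv2) and the standard library are available. Lean on these libraries where they do the work, as an engineer would, in place of code of your own. Each camera call takes 0.05 s, during which the arm holds its last target. There are 200 camera calls.

## Task

The mill's drive belt is off and the new one can only go on with the tensioner arm held back: take the locking pin from its wooden stand and, with the pin, push the arm gently against its spring until its pointer reads at the tall round marker on the scale. Holding it there, feel in and out along the arm with the pin's tip for the hole in the shifted strip, let the pin down fully home and let go, so that the pin alone holds the arm at that reading. Do not force anything (keep under 35 N) and leave the kitchen things beside it alone.

Things in the scene. Friction and masses are not known exactly. Their poses are not given: they have to be found in the camera images.
- unit: Drive unit of a kitchen grain mill, fixed, flat on the table: grey plate 270 mm (its x) by 360 mm (its y), 40 mm high; origin at the centre of its underside, z up. On it: tensioner arm, curved pale scale with ticks, a strip with three holes (see recess), two pulleys (x -65 y 127 mm, radius 45; x -95 y -125 mm, radius 18). Nothing stands over 30 mm above the plate.
- tensioner (a joint): Deflection of the sprung arm, rad: 0 = at rest on its stop, growing counterclockwise seen from above (towards the unit's +y), 1.05 = far stop. The spring drives it back to 0: torque about 0.26 N m at 0 plus 0.38 N m per rad, so 4 to 7 N when pushed 85 mm from the pivot. Pin upright over a hole: 0.40 (hole1), 0.62, 0.84 (hole3), up to 0.05 off with the strip's shift; let go in it, the pin leans back by its play: 0.03 less.
- pivot (a point): The arm's upright pivot axis at the plate's top, at x -100 y 0 mm in the unit's frame. The arm is a straight steel bar 18 mm wide, 8 to 20 mm above the plate, out to a black idler wheel (point idler), then a thin pointer ending 150 mm from the pivot. Its angle in the unit's xy plane is -0.45 rad + the joint value (0 = unit +x, counterclockwise positive).
- idler (a point): Centre of the idler wheel at the arm's end, 120 mm from the pivot; radius 18 mm, 4 to 28 mm above the plate.
- pointer (a point): Reading point of the arm: where the pointer's line crosses the circle of the marker and screws, 163 mm from the pivot on the arm's centre line, 13 mm beyond the pointer's end, 4 mm above the plate.
- marker: Tall round steel marker (14 mm high, 14 mm across its collar) fixed on the scale, 163 mm from the pivot. It is set at one of three places, for hole1, hole2 or hole3 (joint about 0.365, 0.585 or 0.805); the other two places carry flat screw heads 8 mm across and 3 mm high. Origin at the centre of its foot.
- recess (a point): Centre of an 84 by 80 mm recess in the plate, at the plate's top (unit x -16, y 0, z 40 mm). In it lies, flush with the plate, an aluminium strip 60 mm (x) by 78 mm (y), bolted fast with its centre anywhere within 10 mm of this point along the unit's x. Round it the recess is open, 30 mm deep.
- hole_mid (a point): Mouth of the strip's middle hole (hole2) when the strip is centred: unit x -15.0, y 0.4 mm. hole1: x -17.0, y -18.2; hole3: x -17.1, y 18.9 mm. The strip's unknown shift along x (up to 10 mm either way) adds to all three; y stays. Each 11.2 mm in diameter, 1 mm chamfer, blind, 22 mm deep. A pin in a hole stands on the arm's clockwise (-y) side against its flank, 14 mm from its centre line.
- pin: Locking pin, loose, upright in the stand: polished, oiled steel shaft (friction about 0.15) 10 mm in diameter and 56 mm long with a tapered nose (8 mm wide at the tip, full width 1.8 mm up), and on it a square black grip 18 by 18 mm and 30 mm high (56 to 86 mm above the tip); 60 to 130 g. Origin at the tip (foot centre), z up along the pin; x and y square to the faces of the grip. Foot 14 mm above the table at the start.
- stand: Fixed wooden block 70 by 70 by 40 mm holding the pin in a hole at its centre (13 mm across, 26 mm deep). Origin at the centre of its underside.
- cup: White plastic cup, loose, 72 mm across, 85 mm high; a bystander. Origin under its centre.
- bowl: Steel bowl, loose, 160 mm across, 70 mm high; a bystander.
- jar: Glass jar, loose, 76 mm across, 110 mm high; a bystander.
- spoon: Wooden spoon lying on the table, loose; a bystander.

How it is judged:
By the outcome, as a careful person would: the job done as asked, in the order asked, and still so for the second after the job is handed in, with the robot touching nothing.
It also fails if it takes over 72 s, if anything falls off the work surface, if the arm or the gripper's body presses on something with over 40 N, if the wrist force passes 120 N, or if a joint passes its speed limit or range.

## Working session

There is one attempt and no reset: what is moved stays moved. The work goes in short steps, each a Python script; the robot and the scene stay as the last script left them, time stands still between calls to the robot, and variables do not carry over. Pictures are saved under pics/ and viewed, about 8 in all and at most 12, crops included, and the job is handed in when it is done.

```bash
ls; mkdir -p pics; cat > h.py <<'E'
import numpy as np, cv2
from plant import r
def snap(n,f):
    s=r.snapshot(n); cv2.imwrite(f'pics/{f}.png',cv2.cvtColor(s['image'],cv2.COLOR_RGB2BGR)); np.savez(f'pics/{f}.npz',**s); return s
def ray(s,u,v,z):
    K,R,t=np.array(s['intrinsics']),np.array(s['R']),np.array(s['t'])
    c=-R.T@t; d=R.T@np.linalg.inv(K)@[u,v,1]; return c+d*(z-c[2])/d[2]
def proj(s,X):
    K,R,t=np.array(s['intrinsics']),np.array(s['R']),np.array(s['t'])
    p=K@(R@np.array(X)+t); return p[:2]/p[2]
E
python3 - <<'E'
from h import *
a=snap('top','t0');b=snap('side','s0')
for s in(a,b): print(np.array(s['intrinsics']).round(1).tolist(),(-np.array(s['R']).T@s['t']).round(3),np.array(s['R']).round(3).tolist())
st=r.sense();print({k:np.round(v,3) for k,v in st.items()},r.grip_point_offset)
E
```

```text
pics
[[477.1, 0.0, 325.7], [0.0, 477.1, 198.6], [0.0, 0.0, 1.0]] [0.389 0.002 1.743] [[0.029, -0.999, 0.022], [-0.995, -0.03, -0.09], [0.091, -0.019, -0.996]]
[[508.2, 0.0, 322.7], [0.0, 508.2, 194.0], [0.0, 0.0, 1.0]] [ 0.498 -1.555  0.942] [[1.0, -0.018, 0.016], [0.006, -0.489, -0.872], [0.024, 0.872, -0.489]]
{'time_s': np.float64(0.1), 'qpos': array([-0.941,  0.359,  0.011, -0.   , -1.224, -0.288]), 'joint_velocities': array([ 0.001, -0.002,  0.002, -0.   , -0.003, -0.001]), 'joint_torque': array([-0.0000e+00, -5.8477e+01,  2.9410e+01,  6.9550e+00, -3.0000e-03,
       -0.0000e+00]), 'position': array([ 0.226, -0.636,  0.202]), 'orientation': array([-0.001,  0.577,  0.817,  0.   ]), 'wrist_force': array([0.72 , 0.025, 0.366]), 'ft_torque': array([0.021, 0.01 , 0.01 ]), 'opening': np.float64(0.999)} 0.0187
```

View pics/t0.png

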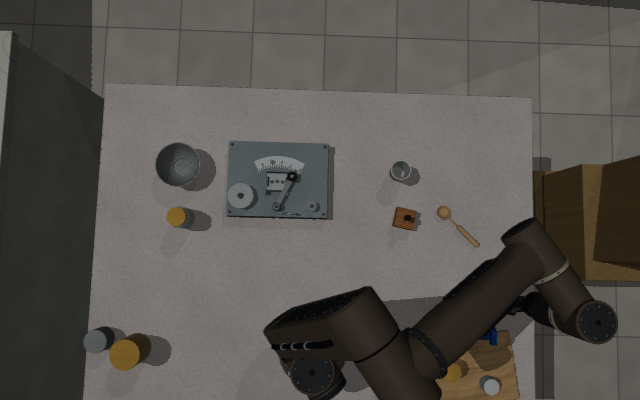

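View pics/s0.png

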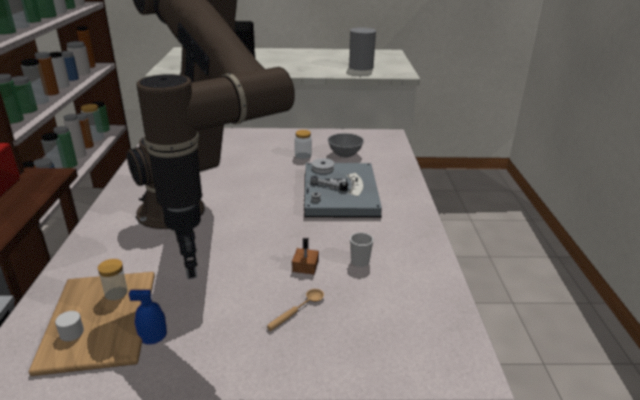

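Top view: the unit is at about (278,180), its pivot near (278,206), so unit +x points up in the image (world +x). The stand and pin are at (405,218), the cup at (400,171) and the spoon right of the stand. Next I'll enlarge the crops.

```bash
python3 - <<'E'
import cv2,numpy as np
t=cv2.imread('pics/t0.png')
a=cv2.resize(t[136:224,220:336],None,fx=5,fy=5,interpolation=cv2.INTER_CUBIC)
b=cv2.resize(t[195:240,385:430],None,fx=5,fy=5,interpolation=cv2.INTER_CUBIC)
o=np.zeros((600,800,3),np.uint8);o[:440,:580]=a;o[:225,575:800]=b
s=cv2.imread('pics/s0.png');c=cv2.resize(s[230:280,280:325],None,fx=5,fy=5,interpolation=cv2.INTER_CUBIC)
o[240:490,575:800]=c
o=cv2.convertScaleAbs(o,alpha=1.4)
cv2.imwrite('pics/c0.png',o)
E
```

```text
(no output)
```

View pics/c0.png

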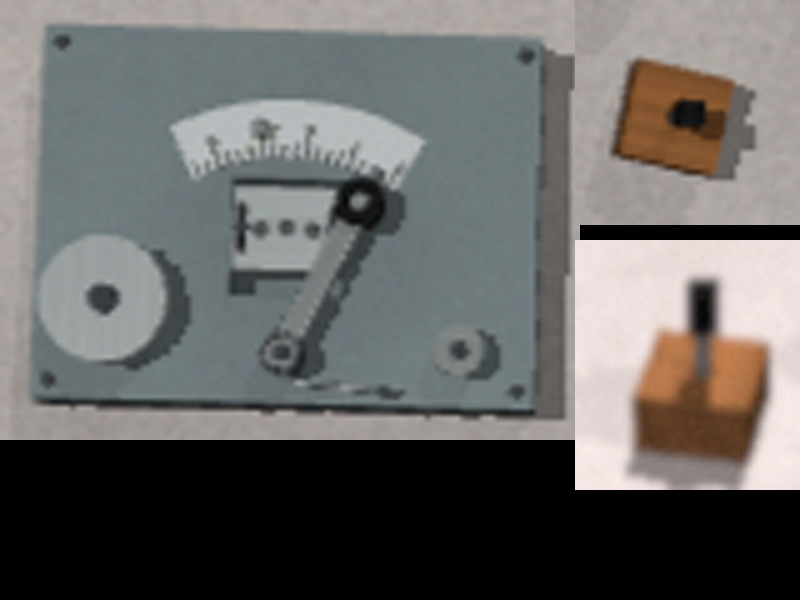

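The marker is at crop (263,130), with screws at (213,142) and (310,128). The middle place of the three means hole2. The strip appears shifted by about +6 mm in x. Now fitting the poses.

```bash
python3 - <<'E'
from h import *
from scipy.optimize import least_squares
s=np.load('pics/t0.npz'); b=np.load('pics/s0.npz')
px=lambda u,v,ox=220,oy=136:((u+.5)/5-.5+ox,(v+.5)/5-.5+oy)
# plate corners by mask
hsv=cv2.cvtColor(cv2.cvtColor(s['image'],cv2.COLOR_RGB2BGR),cv2.COLOR_BGR2HSV)
print('plate hsv',hsv[150,300],'wood',hsv[210,402],'table',hsv[130,300])
im=s['image'].astype(int)
m=((hsv[...,0]>80)&(hsv[...,0]<110)&(hsv[...,1]>25)&(hsv[...,2]>75)).astype(np.uint8);m[:130]=0;m[230:]=0;m[:,:215]=0;m[:,345:]=0
c=max(cv2.findContours(m,0,1)[0],key=cv2.contourArea)
rc=cv2.minAreaRect(c);print('rect',rc,cv2.boxPoints(rc).round(1).tolist())
P=[(px(47,25),.04,(.135,.18)),(px(543,40),.04,(.135,-.18)),(px(535,410),.04,(-.135,-.18)),(px(32,400),.04,(-.135,.18))]
an=lambda q:(-.1+.163*np.cos(q-.45),.163*np.sin(q-.45))
P+=[(px(263,130),.052,an(.585)),(px(213,142),.043,an(.805)),(px(310,128),.043,an(.365)),(px(282,352),.060,(-.1,0))]
W=np.array([ray(s,*p,z)[:2] for p,z,_ in P]);L=np.array([l for *_,l in P])
T=lambda p,L:np.array(p[:2])+L@np.array([[np.cos(p[2]),np.sin(p[2])],[-np.sin(p[2]),np.cos(p[2])]])
f=least_squares(lambda p:(T(p,L)-W).ravel(),[.5,.1,0],loss='soft_l1',f_scale=.002)
print('unit',f.x,'res mm',((T(f.x,L)-W)*1e3).round(1).tolist())
p=f.x;c_,s_=np.cos(p[2]),np.sin(p[2])
toU=lambda w:np.array([[c_,s_],[-s_,c_]])@(w-p[:2])
for n,uv in dict(h3=(261,229),h2=(287,228),h1=(313,230),idl=(358,201)).items():
    print(n,(toU(ray(s,*px(*uv),.068 if n=='idl' else .04)[:2])*1e3).round(1))
# stand top from top view
m=((hsv[...,0]<20)&(hsv[...,1]>100)).astype(np.uint8);m[:200]=0;m[235:]=0;m[:,:388]=0;m[:,425:]=0
x=max(cv2.findContours(m,0,1)[0],key=cv2.contourArea);print('stand',cv2.minAreaRect(x))
# side view black grip + top view dark grip
for q,(y0,y1,x0,x1) in((s,(208,230,395,415)),(b,(232,262,295,316))):
    g=q['image'][y0:y1,x0:x1].max(2);mm=g<45;print('dark',mm.sum(),np.argwhere(mm).min(0)+[y0,x0],np.argwhere(mm).max(0)+[y0,x0],np.argwhere(mm).mean(0)+[y0,x0])
for uv in[(635,60),(735,83),(718,177),(613,157)]: print('standcorner',ray(s,*px(uv[0]-575,uv[1],385,195),.04)[:2].round(4))
E
```

```text
plate hsv [93 26 87] wood [ 13 163  94] table [ 11  16 127]
rect ((277.2623291015625, 179.08123779296875), (99.19239807128906, 73.76222229003906), 1.6846843957901) [[226.60000610351562, 214.5], [228.8000030517578, 140.8000030517578], [327.8999938964844, 143.6999969482422], [325.79998779296875, 217.39999389648438]]
unit [0.60913254 0.1443196  0.00626314] res mm [[-0.1, 0.9], [1.3, -1.0], [-0.5, -0.9], [0.8, 1.2], [0.9, 1.9], [0.4, 0.2], [-2.0, -1.1], [-1.2, -0.8]]
h3 [-9.2 20.3]
h2 [-8.1  1.7]
h1 [ -9.  -16.9]
idl [  8.9 -50.1]
stand ((404.3651428222656, 218.08425903320312), (20.38726234436035, 19.63772964477539), 12.994616508483887)
dark 35 [215 404] [220 410] [217.25714286 407.25714286]
dark 29 [239 304] [248 306] [243.34482759 305.03448276]
standcorner [ 0.5227 -0.2859]
standcorner [ 0.5083 -0.3581]
standcorner [ 0.4406 -0.3467]
standcorner [ 0.4526 -0.2711]
```

The unit fits to within about 2 mm at (0.609, 0.144), yaw 0.006. The strip shift is about +7.6 mm, and hole2 is near (0.6017, 0.1460). I'll zoom in once on the pin grip for its yaw.

```bash
python3 - <<'E'
import cv2,numpy as np
from h import *
t=cv2.imread('pics/t0.png');s=cv2.imread('pics/s0.png')
f=lambda i:cv2.convertScaleAbs(cv2.resize(i,(400,400),interpolation=cv2.INTER_CUBIC),alpha=2)
cv2.imwrite('pics/c1.png',np.hstack([f(t[207:227,396:416]),f(s[234:254,295:315])]))
a=np.load('pics/t0.npz');b=np.load('pics/s0.npz')
for z in(.1,.07):print(z,proj(a,[.4811,-.3154,z]),proj(b,[.4811,-.3154,z]))
E
```

```text
0.1 [407.87934474 217.57502586] [304.80044593 237.62853367]
0.07 [406.23124022 218.00354083] [304.80802859 246.02778154]
```

View pics/c1.png

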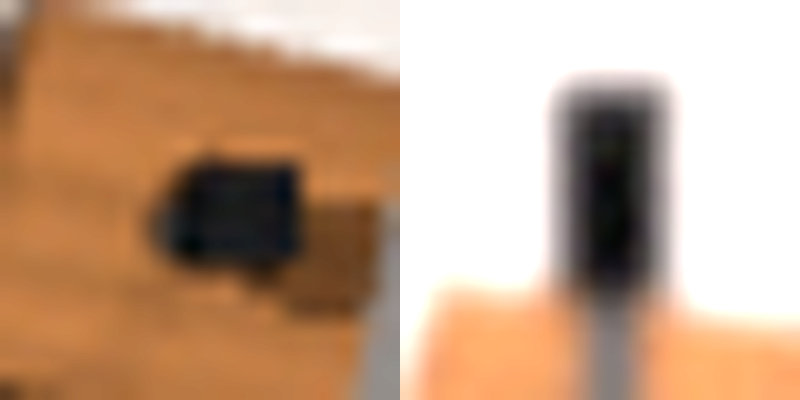

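The grip is square to the world axes (yaw about 0) and the pin is at about (0.482, -0.3155). Now to grasp it with the jaws along y.

```bash
python3 - <<'E'
from h import *
Q=[0,.70711,.70711,0]
P=[.482,-.3155]
r.gripper_to(.7,60)
r.reach(P+[.16],Q)
print(r.line_to(P+[.072],max_speed=.08,stop_force=8))
r.gripper_to(0.0,80)
s=r.sense();print(s['time_s'],s['position'],s['opening'],s['wrist_force'])
print(r.line_to(P+[.20],max_speed=.1,stop_force=15))
s=r.sense();print(s['time_s'],s['position'],s['opening'],s['wrist_force'])
a=snap('top','t1');b=snap('side','s1')
z=.2-.072+.014
print(proj(b,P+[z]),proj(b,P+[z+.086]))
u,v=proj(b,P+[z+.04]).astype(int)
cv2.imwrite('pics/c2.png',cv2.resize(cv2.imread('pics/s1.png')[v-40:v+40,u-40:u+40],None,fx=6,fy=6,interpolation=cv2.INTER_CUBIC));print(u,v)
E
```

```text
False
3.85 [ 0.48197864 -0.31550035  0.07198862] -0.0009368138787674922 [-0.17713594  0.66886328 -0.26584267]
False
5.2833 [ 0.48164371 -0.3153119   0.19924391] -0.0007012003187433592 [-0.37976603 -0.09367976  0.26157737]
[305.1000871 225.6083915] [305.08598788 199.8747653 ]
305 213
```

View pics/c2.png

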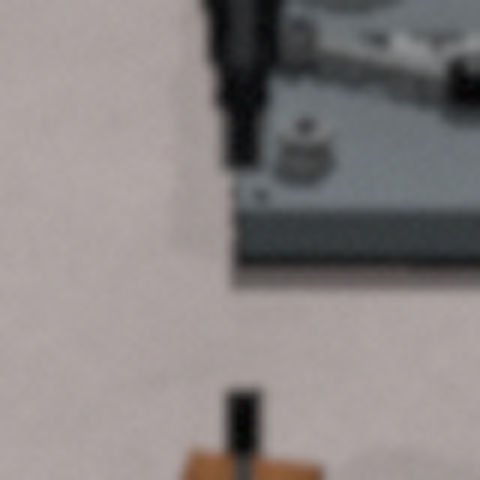

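The jaws shut on nothing (opening 0) and the pin is still in the stand. In the side view the fingertips appear at row ~200, where I expected ~208. I'll compare the TCP projection with both images.

```bash
python3 - <<'E'
from h import *
o=[]
for f,X in(('s0',[.226,-.636,.202]),('s1',[.4816,-.3153,.1992]),('t1',[.4816,-.3153,.1992])):
    q=np.load(f'pics/{f}.npz');p=proj(q,X);print(f,p)
    i=cv2.imread(f'pics/{f}.png');u,v=p.astype(int)
    c=cv2.resize(i[v-28:v+28,u-24:u+24],(384,448),interpolation=cv2.INTER_NEAREST)
    cv2.circle(c,(int((p[0]-u+24.5)*8),int((p[1]-v+28.5)*8)),4,(0,0,255),1);o.append(cv2.resize(c,(260,304)))
cv2.imwrite('pics/c3.png',cv2.convertScaleAbs(np.hstack(o),alpha=1.6))
print(r.sense()['opening'],r.sense()['position'],r.sense()['orientation'])
E
```

```text
s0 [190.81076424 279.45605747]
s1 [304.95081681 208.6225701 ]
t1 [413.75221247 215.88607614]
0.002006142756631125 [ 0.48168054 -0.31536552  0.19930204] [-5.66942099e-04  7.07115279e-01  7.07097998e-01 -2.84305380e-04]
```

View pics/c3.png

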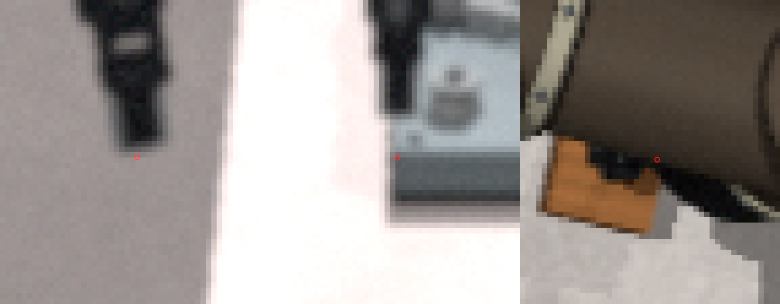

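In s1 the fingertips are about 8 px (~27 mm) above the reported TCP, and s0 shows a similar offset. At the grasp they would have ended at z≈0.099, just over the pin's top. So the finger ends sit higher than stated. I'll go lower, to TCP z=0.046, which is still above the stand either way, and then check.

```bash
python3 - <<'E'
from h import *
P=[.482,-.3155]
r.gripper_to(.7,60)
print(r.line_to(P+[.046],max_speed=.12,stop_force=6))
s=r.sense();print(s['position'],s['wrist_force'],s['opening'])
r.gripper_to(0.0,80)
s=r.sense();print(s['time_s'],s['position'],s['opening'],s['wrist_force'])
print(r.line_to(P+[.19],max_speed=.12,stop_force=15))
s=r.sense();print(s['time_s'],s['position'],s['opening'],s['wrist_force'])
b=snap('side','s2')
u,v=proj(b,P+[.19]).astype(int)
cv2.imwrite('pics/c4.png',cv2.convertScaleAbs(cv2.resize(b['image'][v-25:v+35,u-30:u+30,::-1],None,fx=8,fy=8,interpolation=cv2.INTER_CUBIC),alpha=1.4));print(u,v)
E
```

```text
False
[ 0.48253619 -0.31566309  0.0467156 ] [ 0.50028382 -0.2635347  -0.42257237] 0.6982718840580592
7.875 [ 0.48231245 -0.3156968   0.04650253] 0.19418246421478438 [-0.39755955  0.63993916  4.25175037]
False
9.225 [ 0.481512   -0.31522621  0.1890705 ] 0.1950091925798722 [ 0.13447568  0.34105714 -1.74132219]
305 211
```

View pics/c4.png

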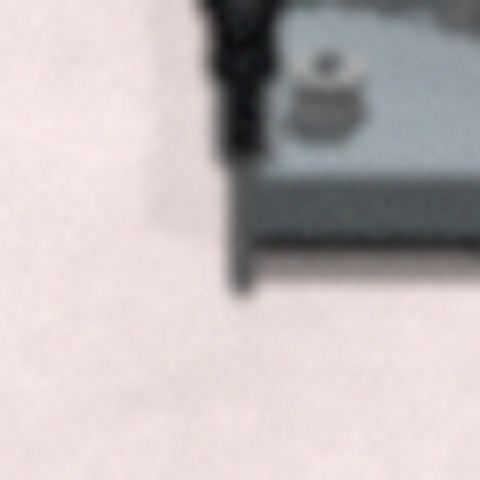

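The pin is now held (opening 0.195, about 56 mm of shaft showing below the fingers, tip at (305,223)). Next I touch the plate beside the resting arm to get the tip height, raise 3 mm and push along the arc.

```bash
cat >> h.py <<'E'
Q=[0,.70711,.70711,0]
V=np.array([.5092,.1453]); H=np.array([.6017,.1460])
Rh=np.hypot(*(H-V)); A=np.sqrt(Rh**2-.014**2)
thH=np.arctan2(*(H-V)[::-1])+np.arcsin(.014/Rh)
def pp(th,a=A,d=0.): # pin xy beside the arm at world angle th
    c,s=np.cos(th),np.sin(th); return V+np.array([a*c+(.014+d)*s, a*s-(.014+d)*c])
def show(m=''):
    s=r.sense();print(m,round(float(s['time_s']),2),np.round(s['position'],4),np.round(s['wrist_force'],1),np.round(s['ft_torque'],2),round(float(s['opening']),3))
E
python3 - <<'E'
from h import *
x=pp(-.444,d=.013);print(x,A,thH)
r.reach([*x,.15],Q);show()
r.line_to([*x,.085],max_speed=.1,stop_force=6);show()
print(r.line_to([*x,.058],max_speed=.02,stop_force=3));show('touch')
z=r.sense()['position'][2]
r.line_to([*x,z+.003],max_speed=.03)
np.save('z0.npy',z);show('base')
ths=np.linspace(-.444,thH,8)
for t in ths:
    st=r.line_to([*pp(t),z+.003],max_speed=.05,stop_force=12);show(f'{t:.3f} {st}')
    if st: break
a=snap('top','t3');b=snap('side','s3')
ca=cv2.resize(a['image'][136:224,220:336,::-1],(580,440),interpolation=cv2.INTER_CUBIC)
u,v=proj(b,[*H,.05]).astype(int)
cb=cv2.resize(b['image'][v-27:v+28,u-27:u+28,::-1],(440,440),interpolation=cv2.INTER_CUBIC)
cv2.imwrite('pics/c5.png',cv2.resize(cv2.convertScaleAbs(np.hstack([ca,cb]),alpha=1.4),(800,345)))
print(u,v)
E
```

```text
[0.58017342 0.08164064] 0.09143708219316714 0.15949826945027093
 10.79 [0.5802 0.0808 0.1501] [-0.6 -0.7 -0.7] [-0.01 -0.02 -0.06] 0.193
 11.59 [0.5807 0.0816 0.0855] [ 0.1  0.5 -0.3] [-0.01 -0.01 -0.04] 0.192
True
touch 12.33 [0.5803 0.0816 0.0725] [-0.4  0.7  3.6] [-0.    0.02  0.04] 0.194
base 12.61 [0.5801 0.0816 0.0754] [-0.   0.9 -1.4] [ 0.01 -0.03 -0.04] 0.196
-0.444 False 13.02 [0.5854 0.0933 0.0751] [-0.3 -1.7 -1.9] [-0.59  0.2  -0.01] 0.196
-0.358 False 13.32 [0.5896 0.0999 0.0752] [-1.4 -2.4 -2. ] [-1.13  0.49  0.02] 0.192
-0.272 False 13.63 [0.5934 0.1071 0.0754] [-0.9 -3.7 -2.1] [-1.37  0.37 -0.01] 0.192
-0.185 False 13.94 [0.5965 0.1145 0.0755] [ 0.3 -3.3 -1.8] [-1.52  0.3   0.03] 0.192
-0.099 False 14.25 [0.5988 0.1222 0.0756] [-0.7 -4.4 -0.3] [-1.68  0.23  0.01] 0.192
-0.013 False 14.56 [0.6005 0.13   0.0756] [-0.7 -4.  -1.5] [-1.85  0.21 -0.03] 0.195
0.073 False 14.87 [0.6015 0.1378 0.0756] [-0.2 -4.6 -1.4] [-2.05  0.07  0.02] 0.188
0.159 False 15.18 [0.6018 0.1458 0.0756] [ 0.9 -5.1 -1.1] [-2.11 -0.06 -0.02] 0.193
338 179
```

View pics/c5.png

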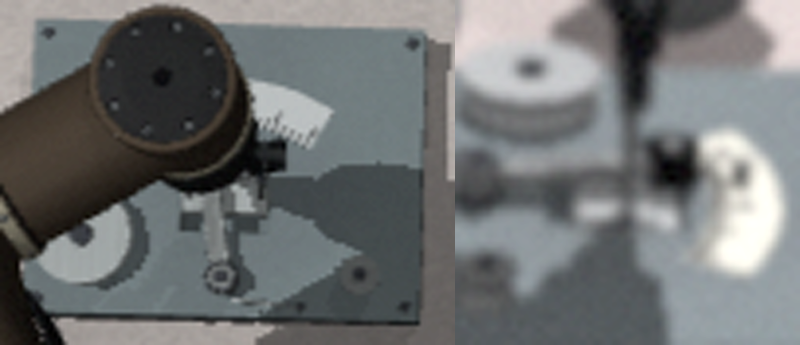

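The touch gives a tip height of TCP − 32.5 mm. The arm is pushed over at about 5 N and the pin stands on the strip by its flank. Now I feel for the hole by light probes, in and out along the arm.

```bash
python3 - <<'E'
from h import *
z=float(np.load('z0.npy'))
al=np.array([np.cos(thH),np.sin(thH)]);no=np.array([-al[1],al[0]])
base=pp(thH);found=False
for k,(a,n) in enumerate([(0,0),(2,0),(-2,0),(4,0),(-4,0),(0,1.5),(2,1.5),(-2,1.5),(0,-1.5),(2,-1.5),(-2,-1.5),(4,1.5),(-4,1.5)]):
    x=base+(al*a+no*n)*1e-3
    if k: r.line_to([*x,z+.002],max_speed=.03,stop_force=12)
    st=r.line_to([*x,z-.005],max_speed=.02,stop_force=4)
    s=r.sense();dz=s['position'][2]-z;print(a,n,st,'dz mm',round(dz*1e3,2),np.round(s['wrist_force'],1),round(float(s['time_s']),1))
    if dz<-.003: found=True;break
    r.line_to([*s['position'][:2],z+.002],max_speed=.04)
    if s['time_s']>40:break
show(found)
E
```

```text
0 0 False dz mm -5.01 [ 0.9 -5.1 -1.1] 15.8
True 15.82 [0.602  0.1456 0.0675] [ 0.9 -5.1 -1.1] [-2.1  -0.43 -0.04] 0.194
```

It dropped in at the first probe. Lowering to the bottom (22 mm).

```bash
python3 - <<'E'
from h import *
z=float(np.load('z0.npy'));x=r.sense()['position'][:2]
st=r.line_to([*pp(thH),z-.026],max_speed=.025,stop_force=6);s=r.sense()
print(st,'dz mm',(s['position'][2]-z)*1e3);show()
E
```

```text
True dz mm -22.04611264455851
 16.51 [0.6021 0.1452 0.0505] [-0.7 -1.1  4.3] [-0.54  0.28 -0.01] 0.192
```

It bottomed at 22.05 mm, which matches the blind hole (the open recess would be 30). Release, retreat and check.

```bash
python3 - <<'E'
from h import *
r.gripper_to(.45,20);show('open')
p=r.sense()['position']
print(r.line_to([p[0],p[1],.12],max_speed=.06,stop_force=4));show()
r.line_to([p[0],p[1],.22],max_speed=.15)
r.reach([.5,-.2,.3],Q);show()
a=snap('top','t4');b=snap('side','s4')
ca=cv2.resize(a['image'][136:224,220:336,::-1],(580,440),interpolation=cv2.INTER_CUBIC)
u,v=proj(b,[*H,.05]).astype(int)
cb=cv2.resize(b['image'][v-32:v+23,u-27:u+28,::-1],(440,440),interpolation=cv2.INTER_CUBIC)
cv2.imwrite('pics/c6.png',cv2.resize(cv2.convertScaleAbs(np.hstack([ca,cb]),alpha=1.4),(800,345)))
E
```

```text
open 16.85 [0.6006 0.1445 0.049 ] [ 0.2  0.7 -0.2] [-0.08  0.05 -0.03] 0.449
False
 18.18 [0.6003 0.1444 0.1195] [-0.1  0.  -0.4] [-0.04  0.01 -0.01] 0.452
 20.38 [ 0.5003 -0.1993  0.2994] [ 0.1 -0.   0.7] [-0.03 -0.02  0.05] 0.45
```

View pics/c6.png

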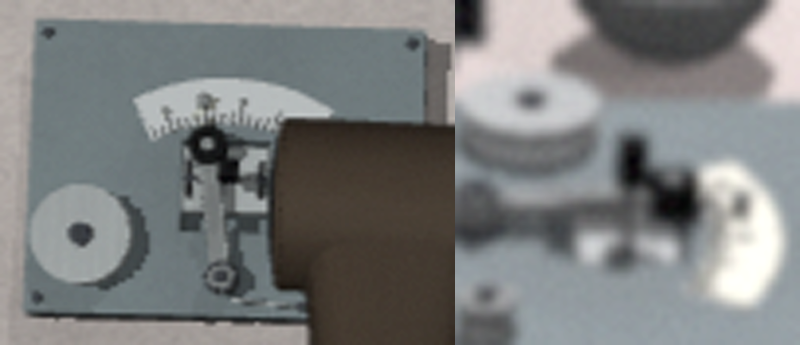

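The pin stands alone in the middle hole. The pivot (221,276) to idler (208,145) line points at the marker (206,101) to within about 0.02 rad. Handing in.

```bash
python3 - <<'E'
from h import *
r.finish_job()
E
```

```text
the job is handed in; nothing more can be done
```

The pin now stands by itself in the middle hole (hole2) and holds the tensioner arm at the tall marker. I handed the job in at about 20 s on the robot's clock.

**What I did:** I took the pin from the stand and touched the plate with its tip to get the height. Then I pushed the arm round to the marker; side force reached about 5 N. The pin dropped into the hole at the first probe, so I did not have to feel further along the arm. It came to rest 22.05 mm down, against a stated hole depth of 22 mm. I then let go and moved the robot clear.

**Last checks:**
- **Reading:** In the final picture the arm's line points at the marker to within about 0.02 rad, judged by eye from pixels.
- **Forces:** The highest reading I saw was about 5 N.
- **Kitchen things:** The robot's path stayed clear of them and no contact showed, but I did not measure their positions again.

**What disagreed:**
- **First grasp:** It closed on nothing, just above the pin. The pictures put the finger ends about 27 mm behind the reported tool point. Going lower on the second try worked, and the plate touch confirmed the pin's tip height.
- **Unit's position:** The image fit had errors of up to 2 mm between features, but the pin still went straight in.

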